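# Rack a row of mounted cones in the same order

## Robot

A 6-joint arm with a two-finger parallel gripper is mounted at the origin on the work surface. World frame = base frame: x ahead of the robot, y to its left, z up, the work surface at z = 0. Lengths are in mm, angles in rad, forces in N, time in s.
With the tool pointing down it reaches from about 350 to 875 mm from the base axis. Payload 4.2 kg.
Tool frame: the origin (TCP) lies between the finger pads; the fingertips stand 11 mm ahead of it and the grasp point (between the pads) lies 8 mm behind it; z points along the fingers, y is the direction in which the jaws open and shut (so a half turn about z gives the same grasp; the last joint's range is limited). The gripper opens to 85 mm and grips with 20 to 120 N. Pads are 22 mm wide; open, the fingers measure 114 mm over their backs; the gripper's body (76 mm by 85 mm) begins 54 mm behind the grasp point. The pads swing forward as they close: fully open they stand 13 mm farther back than shut.
Start: joints at [-1.054, 0.385, 0.008, 0, -1.194, -0.259], TCP at [159.363, -604.32, 242.312] pointing down, gripper open.
Joint ranges: [-3.14, 3.14], [-1.21, 2.06], [-1.07, 1.41], [-3.16, 2.05], [-2.99, -0.16], [-3.1, 3.1]. Speed limits (rad/s): [2.79, 2.79, 3.14, 3.14, 3.14, 3.14].

## Interface

Orientations are given as a unit quaternion [x, y, z, w].
In Python, from bench import * gives the robot as it stands. The module is installed in compiled form; this text tells all that it offers.
- The arm moves only by the tool drive_tool, never from a script. Its argument "increments" is a list of rows, each a list of 3 entries, a list of its own where there are three numbers: the gripper command: -1 is shut, 1 is fully open, values between are in proportion, then the shift along the tool's x, y, z scaled (see below), then the turn about the tool's z scaled (see below). In form: [[hand, [tx, ty, tz], turn], ...]. A call has 1 to 20 rows; each row shifts and turns the commanded pose from where the row before left it, along the tool's axes as they then stand; what a row does not reach is not made up. The controller multiplies each number of a shift by 0.3 m and each number of a turn by 2 rad. A row lasts 1/8 s, in which the tool goes at most 62.5 mm and 10.7 degrees, less where a joint would pass 70% of its speed; a pose out of reach is approached as far as the arm can. A call with a number of a shift or a turn outside -1 to 1 is refused whole. A call with a gripper value outside its range is refused whole. The fingers move at their own pace and stop on an object; the grip force is fixed at half the most. Time passes only in rows, so rows that do not move let the fingers close. It gives the time, the measured TCP pose, the force and the opening at its end, in the units of the state.
- read_state(): the state, without advancing time (a new reading comes with each control period).
- get_image(name): name is "scene" or "top" or "wrist"; returns the picture (400x640x3 uint8, red, green, blue); there is no depth.
- calibration(name): a dict with "fovy" (degrees; the focal length in pixels is half the picture's height over the tangent of half this angle, whatever the lens; pixels are square), "cx", "cy" (the principal point, pixels), "k1" (the pictures are not rectified: a ray, as slopes to the right and down, at radius r is drawn at 1 + k1 r^2 times it, then the intrinsics apply), "R" (3x3) and "t" (3): a world point X has camera coordinates R X + t. Camera axes: x right, y down, z forward; pixel columns grow to the right and rows downward; lengths in mm; the calibration is good to about 2 mm. A picture is of the moment at which its call begins: read the wrist's pose just before it. calibration takes no time and is no camera call; for the wrist camera it gives the pose at the moment of the call.
- job_done(): hands the job in, once; it reports no verdict.
The state is a dict: "clock": time; "joints": joint angles; "joint_vel": joint speeds; "joint_efforts": joint torques, N m; "position": TCP position; "ee_rot": TCP orientation; "contact_force": force on the tool from outside, world axes, zero at the start; "wrist_torque": the same for the moment, N m; "gripper_width": finger opening in mm.
Only numpy, scipy, OpenCV 4.12 (cv2) and the standard library are available. Lean on these libraries where they do the work, as an engineer would, in place of code of your own. Each camera call takes 0.05 s, during which the arm holds its last target.

## Task

Move the four mounted conifer cones from the grey lab tray into the wooden teaching rack, one to each place and in the same order, because their order is their only label: the cone next to the tray's handle goes in the place next to the rack's knob, and so on along the row. Set each one down gently on its foot, upright in the middle of its place, and never let one drop or fall over. Leave the magnifier and the seed jar where they are.

Things in the scene. Friction and masses are not known exactly. Their poses are not given: they have to be found in the camera images.
- spruce_mid (a point): centre of a long slender spruce cone; brown, upright on a pin in a round pale wooden foot (42 mm across, 12 mm thick). 112 mm high in all; this point is on its axis, 56 mm above its underside. Widest, 36 mm, and straight-sided at 44 to 68 mm above the underside: grip there (scale tips stand out up to 4 mm more but are not solid). z up its axis; yaw of no account. 30 to 155 g.
- pine_mid (a point): centre of a squat roundish pine cone with open scales, tapering at the top; brown, upright on a pin in a round pale wooden foot (42 mm across, 12 mm thick). 74 mm high in all; this point is on its axis, 37 mm above its underside. Widest, 44 mm, and straight-sided at 28 to 47 mm above the underside: grip there (scale tips stand out up to 4 mm more but are not solid). z up its axis; yaw of no account. 30 to 155 g.
- cedar_mid (a point): centre of a stout barrel-shaped cedar cone with tight scales and a blunt top, the thickest of the four; brown, upright on a pin in a round pale wooden foot (42 mm across, 12 mm thick). 96 mm high in all; this point is on its axis, 48 mm above its underside. Widest, 50 mm, and straight-sided at 36 to 62 mm above the underside: grip there (scale tips stand out up to 4 mm more but are not solid). z up its axis; yaw of no account. 30 to 155 g.
- larch_mid (a point): centre of a small egg-shaped larch cone, the smallest of the four; brown, upright on a pin in a round pale wooden foot (42 mm across, 12 mm thick). 60 mm high in all; this point is on its axis, 30 mm above its underside. Widest, 28 mm, and straight-sided at 26 to 42 mm above the underside: grip there (scale tips stand out up to 4 mm more but are not solid). z up its axis; yaw of no account. 30 to 155 g.
- lab_tray: grey plastic lab tray, fixed, any yaw, 281 x 83 mm, rim 11 mm high, steel loop handle at its -x end (26 mm beyond it). Origin: centre of its underside, on the desk; x runs along the row, away from the handle. The four cards lie in it at x = -99, -33, +33, +99 mm (first to fourth place from the handle), y = 0.
- spruce_card: white card unit tray on which the spruce cone stands at the start (within 4 mm of its middle along each axis), 62 x 62 x 7 mm, walls and floor 2 mm; fixed, in any place of the grey tray, axes parallel to it. Origin: centre of its underside, 5 mm above the desk; so the cone's foot stands 7 mm, and the walls end 12 mm, above the desk.
- pine_card: white card unit tray on which the pine cone stands at the start (within 4 mm of its middle along each axis), 62 x 62 x 7 mm, walls and floor 2 mm; fixed, in any place of the grey tray, axes parallel to it. Origin: centre of its underside, 5 mm above the desk; so the cone's foot stands 7 mm, and the walls end 12 mm, above the desk.
- cedar_card: white card unit tray on which the cedar cone stands at the start (within 4 mm of its middle along each axis), 62 x 62 x 7 mm, walls and floor 2 mm; fixed, in any place of the grey tray, axes parallel to it. Origin: centre of its underside, 5 mm above the desk; so the cone's foot stands 7 mm, and the walls end 12 mm, above the desk.
- larch_card: white card unit tray on which the larch cone stands at the start (within 4 mm of its middle along each axis), 62 x 62 x 7 mm, walls and floor 2 mm; fixed, in any place of the grey tray, axes parallel to it. Origin: centre of its underside, 5 mm above the desk; so the cone's foot stands 7 mm, and the walls end 12 mm, above the desk.
- rack: brown wooden rack, fixed, any yaw, 284 x 86 mm, border 13 mm high; at its -x end a pale end board (16 mm more) with a blank label and a brass knob (18 mm). Origin: underside, middle of the 284 mm; x runs along the row, away from the knob. Dividers 12 mm high, 5 mm thick; four empty places 60 x 70 mm clear, at x = -99, -33, +33, +99 mm (first to fourth from the knob), y = 0; floor 6 mm above the desk.
- magnifier: bystander: a round magnifier with a black handle, lying flat beyond the work, 165 mm long, 16 mm high; loose; origin under the middle of the lens, handle towards its -x
- seed_jar: bystander: an amber glass jar with white lid, 52 mm across, 70 mm high; loose; origin: centre of its underside
Things that resemble listed ones, but are neither listed nor needed, are in the scene too. Leave any blue or red look-alike of the part that bears cedar_mid alone.

How it is judged (in metres and radians):
At the end, for the whole second after the job is handed in: Each cone stands in the rack's place of the same number, from the knob, as its card has in the tray, from the handle: axis within 15 mm of the place's middle along and across the row, foot on the floor (height within 4 mm), upright within 0.1 rad, released, at rest (under 0.02 m/s) (((x of spruce_card in the frame of lab_tray between -0.119 and -0.079 m and x of spruce_mid in the frame of rack between -0.114 and -0.084 m) or (x of spruce_card in the frame of lab_tray between -0.053 and -0.013 m and x of spruce_mid in the frame of rack between -0.048 and -0.018 m) or (x of spruce_card in the frame of lab_tray between 0.013 and 0.053 m and x of spruce_mid in the frame of rack between 0.018 and 0.048 m) or (x of spruce_card in the frame of lab_tray between 0.079 and 0.119 m and x of spruce_mid in the frame of rack between 0.084 and 0.114 m)) and y of spruce_mid in the frame of rack between -0.015 and 0.015 m and z of spruce_mid in the frame of rack between 0.058 and 0.066 m and angle between each of spruce_mid, pine_mid, cedar_mid, larch_mid's own z axis and vertical below 0.1 rad and linear speed of each of spruce, pine, cedar, larch below 0.02 m/s and ((x of pine_card in the frame of lab_tray between -0.119 and -0.079 m and x of pine_mid in the frame of rack between -0.114 and -0.084 m) or (x of pine_card in the frame of lab_tray between -0.053 and -0.013 m and x of pine_mid in the frame of rack between -0.048 and -0.018 m) or (x of pine_card in the frame of lab_tray between 0.013 and 0.053 m and x of pine_mid in the frame of rack between 0.018 and 0.048 m) or (x of pine_card in the frame of lab_tray between 0.079 and 0.119 m and x of pine_mid in the frame of rack between 0.084 and 0.114 m)) and y of pine_mid in the frame of rack between -0.015 and 0.015 m and z of pine_mid in the frame of rack between 0.039 and 0.047 m and ((x of cedar_card in the frame of lab_tray between -0.119 and -0.079 m and x of cedar_mid in the frame of rack between -0.114 and -0.084 m) or (x of cedar_card in the frame of lab_tray between -0.053 and -0.013 m and x of cedar_mid in the frame of rack between -0.048 and -0.018 m) or (x of cedar_card in the frame of lab_tray between 0.013 and 0.053 m and x of cedar_mid in the frame of rack between 0.018 and 0.048 m) or (x of cedar_card in the frame of lab_tray between 0.079 and 0.119 m and x of cedar_mid in the frame of rack between 0.084 and 0.114 m)) and y of cedar_mid in the frame of rack between -0.015 and 0.015 m and z of cedar_mid in the frame of rack between 0.05 and 0.058 m and ((x of larch_card in the frame of lab_tray between -0.119 and -0.079 m and x of larch_mid in the frame of rack between -0.114 and -0.084 m) or (x of larch_card in the frame of lab_tray between -0.053 and -0.013 m and x of larch_mid in the frame of rack between -0.048 and -0.018 m) or (x of larch_card in the frame of lab_tray between 0.013 and 0.053 m and x of larch_mid in the frame of rack between 0.018 and 0.048 m) or (x of larch_card in the frame of lab_tray between 0.079 and 0.119 m and x of larch_mid in the frame of rack between 0.084 and 0.114 m)) and y of larch_mid in the frame of rack between -0.015 and 0.015 m and z of larch_mid in the frame of rack between 0.032 and 0.04 m); the robot touches nothing.
It fails at once if a cone is dropped from more than about 3 cm ((linear speed of spruce above 0.8 m/s and contact force between the fingers and spruce below 0.01 N) or (linear speed of pine above 0.8 m/s and contact force between the fingers and pine below 0.01 N) or (linear speed of cedar above 0.8 m/s and contact force between the fingers and cedar below 0.01 N) or (linear speed of larch above 0.8 m/s and contact force between the fingers and larch below 0.01 N)).
It fails at once if a cone is knocked over (angle between any of spruce_mid, pine_mid, cedar_mid, larch_mid's own z axis and vertical above 0.8 rad).
It fails at once if the magnifier is moved by more than 3 cm (distance of magnifier from where it was at the start of the episode above 0.03 m).
It fails at once if the seed jar is moved by more than 3 cm (distance of seed_jar from where it was at the start of the episode above 0.03 m).
It also fails if it takes over 112 s, if anything falls off the work surface, if the arm or the gripper's body presses on something with over 40 N, if the wrist force passes 120 N, or if a joint passes its speed limit or range.

## Working session

There is one attempt and no reset: what is moved stays moved. The work goes in short steps, Python scripts to look and compute and a tool call to move; the robot and the scene stay as the last step left them, time stands still between calls to the robot, and variables do not carry over. Pictures are saved under pics/ and viewed, and the job is handed in when it is done.

Besides the shell and the picture viewer there is one more tool, called after "Call:" as name([rows], argument=value, ...), one row to a line, values as JSON. drive_tool: Moves the arm, as the interface text tells. Shifts and turns lie within -1 to 1; 1 stands for 0.3 m of shift or 2 rad of turn. Its arguments: {"type":"object","properties":{"increments":{"type":"array"}},"required":["increments"]}

```bash
mkdir -p pics; python3 - <<'E'
from bench import *
import cv2
s=read_state();print(s)
for n in ["scene","top","wrist"]:
    c=calibration(n);print(n,c)
    im=get_image(n);cv2.imwrite(f"pics/{n}0.png",im[:,:,::-1])
E
```

```text
{'clock': 0.0, 'joints': array([-1.05440233e+00,  3.85559690e-01,  6.62295913e-03, -5.31903732e-04,
       -1.19401544e+00, -2.58597034e-01]), 'joint_vel': array([ 6.17212872e-04, -1.31303241e-03,  9.77509631e-05,  7.02332727e-04,
        5.82383133e-04, -9.02077444e-04]), 'joint_efforts': array([-2.77625850e-04, -3.92285728e+01,  1.88398200e+01,  4.18623358e+00,
       -4.66725411e-03, -9.69663176e-07]), 'position': array([ 159.2228231 , -603.78868794,  241.21367398]), 'ee_rot': array([-1.28444455e-01,  9.91716088e-01,  1.09140674e-03, -1.78450622e-04]), 'contact_force': array([-0.90356537, -0.11089794,  0.54415012]), 'wrist_torque': array([-0.00787568, -0.02505855, -0.02506417]), 'gripper_width': 85.65172973824092}
scene {'fovy': 50.727434325746714, 'cx': 322.77240116076536, 'cy': 196.12462168782008, 'k1': -0.07082874983418086, 'R': array([[ 0.28821316,  0.95750513, -0.01082136],
       [ 0.80322843, -0.24789659, -0.54163768],
       [-0.52130343,  0.14741509, -0.8405424 ]]), 't': array([ -90.50989712, -493.63855697, 1599.30274436])}
top {'fovy': 46.15705483573693, 'cx': 312.877568401371, 'cy': 191.10148212773802, 'k1': -0.019778292908557916, 'R': array([[ 1.99606039e-03, -9.99937933e-01, -1.09611282e-02],
       [-9.92526832e-01, -6.43652947e-04, -1.22024893e-01],
       [ 1.22010264e-01,  1.11227829e-02, -9.92466513e-01]]), 't': array([ -81.33372844,  650.02471061, 1053.86146425])}
wrist {'fovy': 60.12070320953842, 'cx': 316.96802945927624, 'cy': 204.38714124219118, 'k1': -0.036468612472154834, 'R': array([[-0.25461847,  0.96703947,  0.00202609],
       [ 0.91798317,  0.2410422 ,  0.31496915],
       [ 0.30409922,  0.08205688, -0.94909975]]), 't': array([623.31505816, -41.33974362, 381.15662613])}
```

View pics/scene0.png

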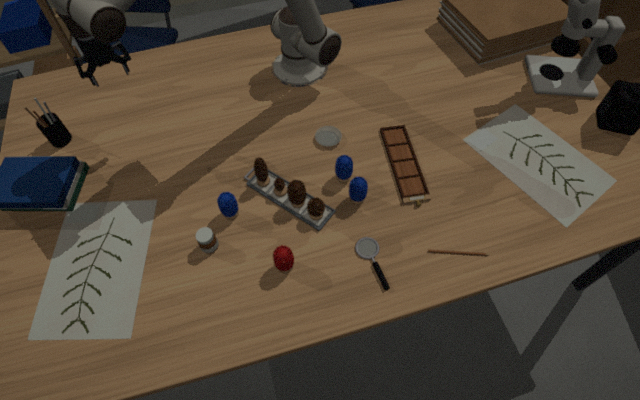

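View pics/top0.png

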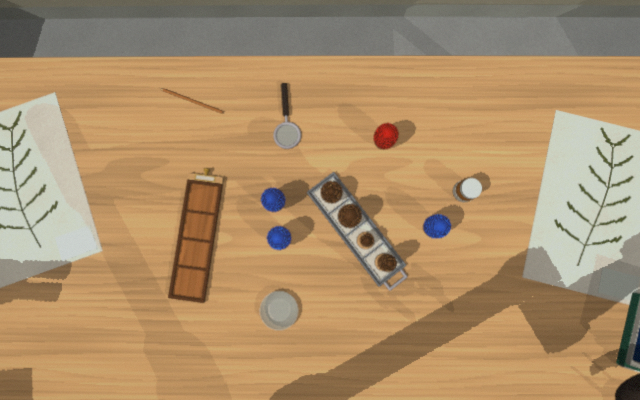

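View pics/wrist0.png

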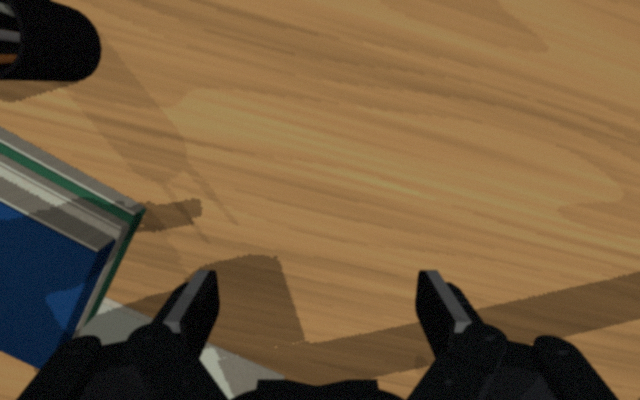

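```bash
cat > h.py <<'E'
from bench import *
import numpy as np, cv2
def K(c):
    f=200/np.tan(np.radians(c['fovy']/2)); return f
def ray(c,uv):
    f=K(c); d=np.array([(uv[0]-c['cx'])/f,(uv[1]-c['cy'])/f]); p=d.copy()
    for _ in range(30): p=d/(1+c['k1']*(p@p))
    R=np.array(c['R']);t=np.array(c['t'])
    return -R.T@t, R.T@np.array([p[0],p[1],1.])
def onplane(c,uv,z):
    o,v=ray(c,uv); return (o+v*(z-o[2])/v[2])[:2]
def proj(c,X):
    x=np.array(c['R'])@np.asarray(X,float)+np.array(c['t']); p=x[:2]/x[2]; p=p*(1+c['k1']*(p@p))
    return p*K(c)+[c['cx'],c['cy']]
def tri(c1,u1,c2,u2):
    o1,v1=ray(c1,u1);o2,v2=ray(c2,u2)
    s=np.linalg.lstsq(np.array([v1,-v2]).T,o2-o1,rcond=None)[0]
    a=o1+s[0]*v1;b=o2+s[1]*v2; return (a+b)/2,np.linalg.norm(a-b)
E
python3 - <<'E'
import cv2
a=cv2.imread('pics/scene0.png');b=cv2.imread('pics/top0.png')
cv2.imwrite('pics/c1.png',cv2.resize(a[115:255,200:400],None,fx=4,fy=4,interpolation=cv2.INTER_CUBIC))
cv2.imwrite('pics/c2.png',cv2.resize(b[160:310,290:430],None,fx=4,fy=4,interpolation=cv2.INTER_CUBIC)*1)
cv2.imwrite('pics/c3.png',cv2.resize(b[160:310,150:290],None,fx=4,fy=4,interpolation=cv2.INTER_CUBIC))
E
```

```text
(no output)
```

View pics/c1.png

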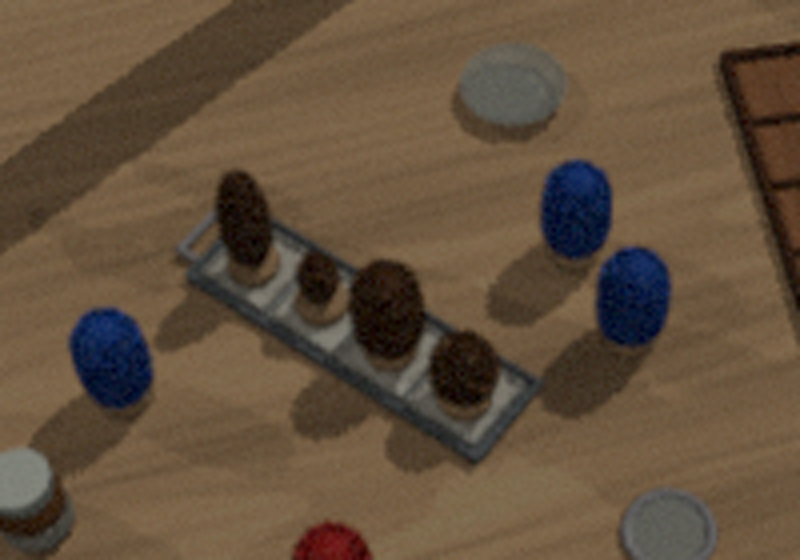

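View pics/c2.png

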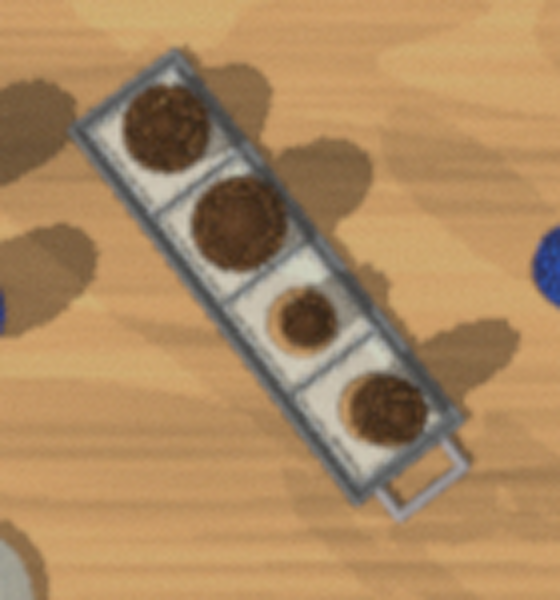

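View pics/c3.png

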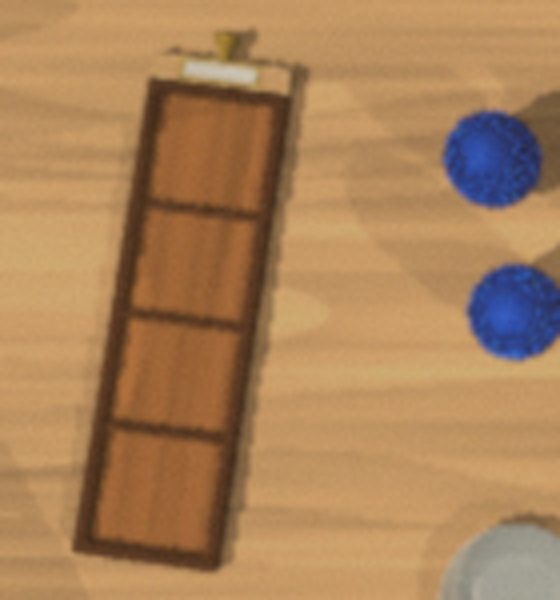

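```bash
python3 - <<'E'
from h import *
c=calibration('top')
T=np.array([(68,131),(175,50),(465,418),(360,503)])/4+[290,160]-.4
R=np.array([(150,79),(292,95),(218,569),(75,550)])/4+[150,160]-.4
for nm,P,z in (('tray',T,11),('rack',R,13)):
    W=np.array([onplane(c,p,z) for p in P]); print(nm,W.round(1).tolist(),[round(np.linalg.norm(W[i]-W[i-1]),1) for i in range(4)])
    r=cv2.minAreaRect(W.astype(np.float32)); print(r, W.mean(0))
# side: tray handle end = pts 2,3 ; rack knob end= pts 0,1
    ax=(W[0]+W[1]-W[2]-W[3])/2
    if nm=='rack': ax=-ax
    ax/=np.linalg.norm(ax); print('x axis',ax,np.degrees(np.arctan2(ax[1],ax[0])))
    for k in (-99,-33,33,99): print(k,(W.mean(0)+ax*k).round(1))
b=cv2.imread('pics/top0.png')
hsv=cv2.cvtColor(b,cv2.COLOR_BGR2HSV)
# dark brown cone mask in tray
m=((hsv[...,2]<120)&(hsv[...,1]>90)&(hsv[...,0]<25)).astype(np.uint8)
poly=np.zeros_like(m);cv2.fillPoly(poly,[T.astype(int)],1);m&=poly
m=cv2.morphologyEx(m,cv2.MORPH_OPEN,np.ones((3,3)))
n,l,st,ce=cv2.connectedComponentsWithStats(m)
for i in range(1,n):
    if st[i,4]>60: print(st[i],ce[i].round(1))
E
```

```text
tray [[650.6, -65.2], [699.6, -129.2], [481.4, -298.3], [432.3, -236.2]] [np.float64(277.3), np.float64(80.7), np.float64(276.1), np.float64(79.2)]
((566.332275390625, -182.40988159179688), (277.29437255859375, 80.65300750732422), 38.07689666748047) [ 565.99446493 -182.22344916]
x axis [0.7887644  0.61469563] 37.92980745035589
-99 [ 487.9 -243.1]
-33 [ 540.  -202.5]
33 [ 592.  -161.9]
99 [ 644.1 -121.4]
rack [[681.6, 222.2], [672.0, 136.3], [393.3, 172.7], [403.7, 256.9]] [np.float64(280.1), np.float64(86.5), np.float64(281.0), np.float64(84.9)]
((537.8412475585938, 196.59967041015625), (86.45397186279297, 281.0950622558594), 82.88815307617188) [537.65951514 197.02403272]
x axis [-0.99195055  0.12662587] 172.7253425727353
-99 [635.9 184.5]
-33 [570.4 192.8]
33 [504.9 201.2]
99 [439.5 209.6]
[321 182  21  21 353] [331.2 191.6]
[338 205  23  22 407] [349.5 215.4]
[361 233  13  14 144] [366.9 239.7]
[378 254  18  17 251] [386.5 262.2]
```

```bash
python3 - <<'E'
from h import *
c=calibration('top'); o=np.array([565.99,-182.22]); a=np.radians(38.0); ex=np.array([np.cos(a),np.sin(a)]); ey=np.array([-ex[1],ex[0]])
for n,uv,z in (('pine',(331.2,191.6),50),('cedar',(349.5,215.4),65),('larch',(366.9,239.7),45),('spruce',(386.5,262.2),75)):
    p=onplane(c,uv,z); d=p-o; print(n,p.round(1),'tray',(d@ex).round(1),(d@ey).round(1))
for n,uv in (('blue1',(273,199)),('blue2',(278,237)),('blue3',(437,226)),('jar',(468,189)),('red',(386,136))): print(n,onplane(c,uv,60).round())
E
```

```text
pine [ 647.7 -122.8] tray 100.9 -3.5
cedar [ 591.8 -163.6] tray 31.8 -1.2
larch [ 537.6 -204.3] tray -36.0 0.1
spruce [ 487.6 -243.9] tray -99.8 -0.3
blue1 [629.  10.]
blue2 [543.  -2.]
blue3 [ 568. -362.]
jar [ 653. -435.]
red [ 776. -250.]
```

Call:
drive_tool([
  [1, [0, 0, 0], -0.068],
  [1, [0, 0, 0], -0.068],
  [1, [0, 0, 0], -0.067],
  [1, [-0.157, 0.021, 0], 0],
  [1, [-0.157, 0.021, 0], 0],
  [1, [-0.157, 0.021, 0], 0],
  [1, [-0.157, 0.021, 0], 0],
  [1, [-0.157, 0.021, 0], 0],
  [1, [-0.157, 0.021, 0], 0],
  [1, [-0.157, 0.021, 0], 0],
  [1, [-0.157, 0.021, 0], 0],
  [1, [-0.157, 0.021, 0], 0],
  [1, [-0.157, 0.021, 0], 0],
  [1, [-0.157, 0.021, 0], 0],
  [1, [-0.157, 0.021, 0], 0],
  [1, [-0.157, 0.021, 0], 0],
  [1, [0, 0, 0], 0],
])

```text
clock: 2.28
position: [592.8, -160.2, 241.2]
ee_rot: [-0.328, 0.945, 0.0, -0.0]
contact_force: [-0.4, 0.3, 0.2]
gripper_width: 85.5
```

```bash
cat >> h.py <<'E'
from scipy.spatial.transform import Rotation as Ro
def to(xy,z=None,yaw_y=None):
    """print state and shift needed in tool axes (scaled) to xy,z; yaw_y = wanted world angle (deg) of tool y"""
    s=read_state(); M=Ro.from_quat(s['ee_rot']).as_matrix(); p=s['position']
    ya=np.degrees(np.arctan2(M[1,1],M[0,1])); tilt=np.degrees(np.arccos(-M[2,2]))
    print('t %.2f'%s['clock'],'tcp',p.round(1),'yawY %.2f tilt %.2f'%(ya,tilt),'w %.1f'%s['gripper_width'],'F',s['contact_force'].round(1))
    if xy is None: return
    if yaw_y is not None:
        dy=(yaw_y-ya+90)%180-90; print('turn total scaled %.4f (first)'%(-np.radians(dy)/2)); ya+=dy
    a=np.radians(ya); ty=np.array([np.cos(a),np.sin(a)]); tx=-np.array([np.cos(a-np.pi/2),np.sin(a-np.pi/2)])
    if True: # tool z down: x = y cross z
        tx=np.cross([ty[0],ty[1],0],[0,0,-1])[:2]
    d=np.array(xy)-p[:2]; dz=0 if z is None else p[2]-z
    print('shift scaled x %.4f y %.4f z %.4f'%(d@tx/300,d@ty/300,dz/300), 'dist mm %.1f'%np.linalg.norm(d))
E
python3 - <<'E'
from h import *
to((592,-163),250,128)
c=calibration('wrist');im=get_image('wrist')[:,:,::-1];cv2.imwrite('pics/w1.png',im)
for n,p in (('cedar',(591.8,-163.6,103)),('larch',(538,-204,67)),('pine',(647.7,-122.8,81)),('spruce',(487.6,-243.9,119))): print(n,proj(c,p).round())
E
```

```text
t 2.27 tcp [ 592.8 -160.2  241.2] yawY 128.24 tilt 0.07 w 85.5 F [-0.4  0.3  0.2]
turn total scaled 0.0021 (first)
shift scaled x 0.0078 y -0.0057 z -0.0294 dist mm 2.9
cedar [313. 191.]
larch [315. 103.]
pine [311. 255.]
spruce [315.   5.]
```

View pics/w1.png

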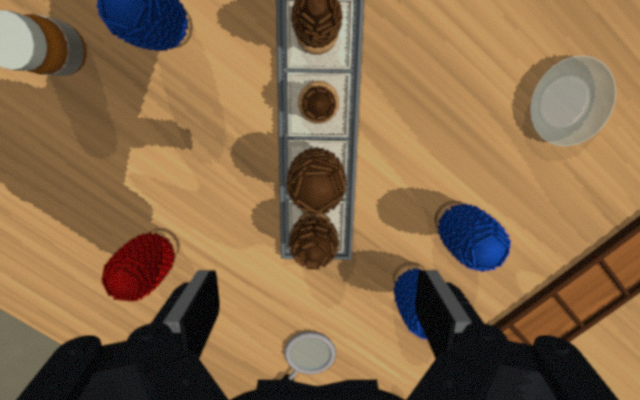

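```bash
python3 - <<'E'
from h import *
c=calibration('wrist');s=read_state();M=Ro.from_quat(s['ee_rot']).as_matrix();p=s['position']
o=-np.array(c['R']).T@c['t']; print('cam in tool',M.T@(o-p)); print((np.array(c['R'])@M).round(3))
for z in (-8,0,11): print(proj(c,p+M@[0,0,z]).round(1))
im=cv2.imread('pics/w1.png');hsv=cv2.cvtColor(im,cv2.COLOR_BGR2HSV)
def row(z,y0):pass
m=((hsv[...,2]<130)&(hsv[...,1]>80)&(hsv[...,0]<20)).astype(np.uint8);m[:,:285]=0;m[:,350:]=0;m[270:]=0
m=cv2.morphologyEx(m,cv2.MORPH_OPEN,np.ones((5,5)))
for y in range(0,262,12):
    x=np.where(m[y])[0]
    if len(x): print(y,x.min(),x.max(),(x.min()+x.max())/2)
ex=np.array([np.cos(np.radians(38)),np.sin(np.radians(38))])
for k in (-99,-33,33,99,140): q=np.array([565.99,-182.22])+ex*k; print(k,proj(c,[*q,11]).round(1))
E
```

```text
cam in tool [  80.78075153    0.68568715 -132.16684487]
[[-0.     1.    -0.   ]
 [-0.949 -0.    -0.315]
 [-0.315 -0.     0.949]]
[315.3 294.7]
[315.4 284.4]
[315.5 271.9]
0 295 337 316.0
12 292 341 316.5
24 293 340 316.5
36 297 336 316.5
96 299 334 316.5
108 299 335 317.0
120 308 325 316.5
156 297 334 315.5
168 289 343 316.0
180 287 345 316.0
192 288 344 316.0
204 296 337 316.5
216 301 326 313.5
228 293 334 313.5
240 289 338 313.5
252 291 336 313.5
-99 [315.6  34.6]
-33 [315.5 105.6]
33 [315.5 169.5]
99 [315.4 226.8]
140 [315.4 259.4]
```

Call:
drive_tool([
  [1, [0.009, -0.003, 0.15], 0.002],
  [1, [0, 0, 0.15], 0],
  [1, [0, 0, 0.15], 0],
  [1, [0, 0, 0.1], 0],
  [1, [0, 0, 0.06], 0],
  [1, [0, 0, 0.04], 0],
  [1, [0, 0, 0], 0],
  [-1, [0, 0, 0], 0],
  [-1, [0, 0, 0], 0],
  [-1, [0, 0, 0], 0],
  [-1, [0, 0, 0], 0],
  [-1, [0, 0, 0], 0],
  [-1, [0, 0, 0], 0],
])

```text
clock: 3.95
position: [590.5, -164.9, 48.7]
ee_rot: [-0.324, 0.946, -0.001, 0.001]
contact_force: [0.0, 1.2, 6.1]
gripper_width: 48.6
```

```bash
python3 - <<'E'
from h import *
to((504.9,201.2),250,82.7)
cv2.imwrite('pics/w2.png',get_image('wrist')[:,:,::-1])
E
```

```text
t 3.95 tcp [ 590.5 -164.9   48.7] yawY 127.84 tilt 0.14 w 48.6 F [0.  1.2 6.1]
turn total scaled 0.3939 (first)
shift scaled x 0.4381 y 1.1743 z -0.6709 dist mm 376.0
```

View pics/w2.png

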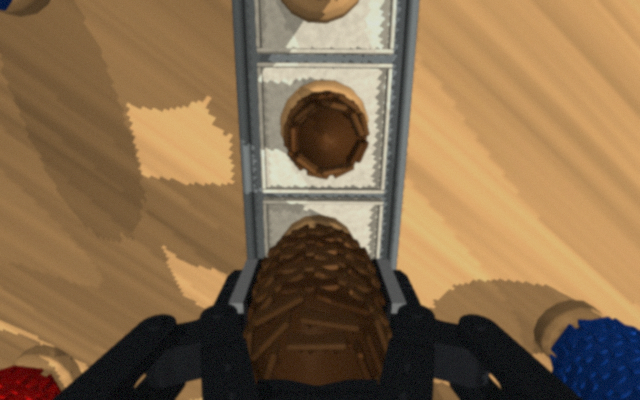

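Call:
drive_tool([
  [-1, [0, 0, -0.02], 0],
  [-1, [0, 0, -0.06], 0],
  [-1, [0, 0, -0.1], 0],
  [-1, [0, 0, -0.12], 0],
  [-1, [0, 0, -0.12], 0],
  [-1, [0, 0, -0.08], 0],
  [-1, [0, 0, 0], 0.08],
  [-1, [0, 0, 0], 0.08],
  [-1, [0, 0, 0], 0.08],
  [-1, [0, 0, 0], 0.08],
  [-1, [0, 0, 0], 0.074],
  [-1, [0, 0, 0], 0],
])

```text
clock: 5.5
position: [589.1, -164.8, 196.8]
ee_rot: [0.063, 0.998, 0.0, -0.001]
contact_force: [-0.0, -0.2, -2.0]
gripper_width: 48.8
```

```bash
python3 - <<'E'
from h import *
to((504.9,201.2),None,82.7)
E
```

```text
t 5.50 tcp [ 589.1 -164.8  196.8] yawY 82.74 tilt 0.07 w 48.8 F [-0.  -0.2 -2. ]
turn total scaled 0.0003 (first)
shift scaled x 0.4336 y 1.1746 z 0.0000 dist mm 375.6
```

Call:
drive_tool([
  [-1, [0.033, 0.097, 0], 0],
  [-1, [0.052, 0.14, 0], 0],
  [-1, [0.052, 0.14, 0], 0],
  [-1, [0.052, 0.14, 0], 0],
  [-1, [0.052, 0.14, 0], 0],
  [-1, [0.052, 0.14, 0], 0],
  [-1, [0.052, 0.14, 0], 0],
  [-1, [0.052, 0.14, 0], 0],
  [-1, [0.036, 0.098, 0], 0],
  [-1, [0, 0, 0], 0],
  [-1, [0, 0, 0], 0],
])

```text
clock: 6.88
position: [505.6, 200.9, 197.1]
ee_rot: [0.063, 0.998, -0.0, -0.0]
contact_force: [-0.5, -0.9, -1.4]
gripper_width: 48.3
```

```bash
python3 - <<'E'
from h import *
to((504.9,201.2),47.7,82.7)
c=calibration('wrist');im=get_image('wrist')[:,:,::-1].copy()
ax=np.array([-0.99195,0.12663]);o=np.array([537.66,197.02]);ay=np.array([-ax[1],ax[0]])
for k in (-132,-66,0,66,132):
  for w in (-43,43):
    u=proj(c,[*(o+ax*k+ay*w),12]); cv2.circle(im,tuple(int(v) for v in u),2,(0,255,0),-1)
cv2.imwrite('pics/w3.png',im)
im=get_image('top')[:,:,::-1];cv2.imwrite('pics/t3.png',cv2.resize(im[140:320,140:300],None,fx=4,fy=3))
E
```

```text
t 6.88 tcp [505.6 200.9 197.1] yawY 82.73 tilt 0.04 w 48.3 F [-0.5 -0.9 -1.4]
turn total scaled 0.0003 (first)
shift scaled x 0.0025 y 0.0007 z 0.4981 dist mm 0.8
```

View pics/w3.png

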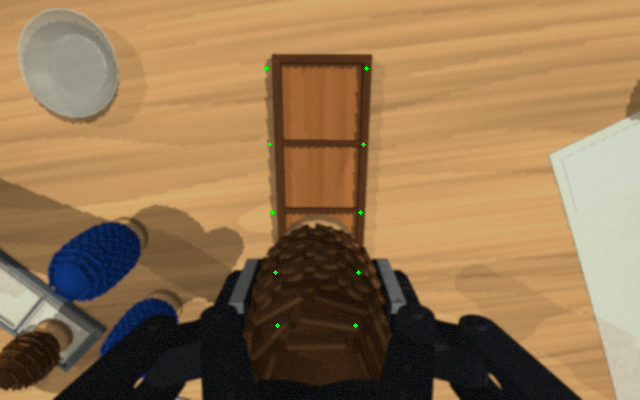

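```bash
python3 - <<'E'
from h import *
im=cv2.imread('pics/w3.png'); cv2.imwrite('pics/w3c.png',cv2.resize(im[40:230,230:410],None,fx=4,fy=3,interpolation=cv2.INTER_CUBIC))
b=cv2.imread('pics/top0.png')
cv2.imwrite('pics/t0c.png',cv2.resize(b[165:235,165:235],None,fx=8,fy=8,interpolation=cv2.INTER_CUBIC))
E
```

```text
(no output)
```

View pics/w3c.png

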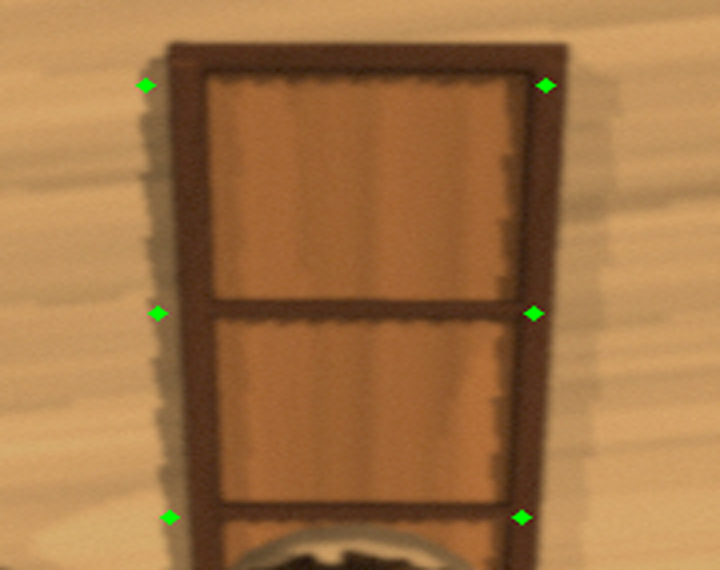

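View pics/t0c.png

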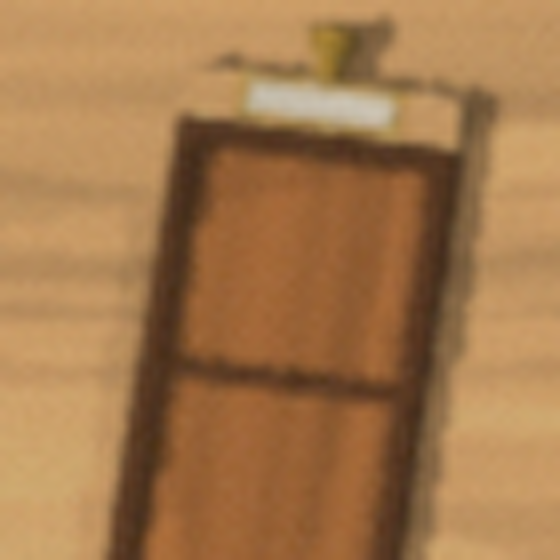

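Call:
drive_tool([
  [-1, [0.003, 0.008, 0.08], 0],
  [-1, [0, 0, 0.14], 0],
  [-1, [0, 0, 0.14], 0],
  [-1, [0, 0, 0.08], 0],
  [-1, [0, 0, 0.03], 0],
  [-1, [0, 0, 0.015], 0],
  [-1, [0, 0, 0], 0],
  [-1, [0, 0, 0], 0],
])

```text
clock: 7.98
position: [505.9, 204.2, 52.9]
ee_rot: [0.064, 0.998, 0.001, 0.001]
contact_force: [-0.2, 1.1, -1.2]
gripper_width: 48.7
```

```bash
python3 - <<'E'
from h import *
to((504.9,203.5),47.7,82.7)
cv2.imwrite('pics/w4.png',get_image('wrist')[:,:,::-1])
E
```

```text
t 7.97 tcp [505.9 204.2  52.9] yawY 82.67 tilt 0.13 w 48.7 F [-0.2  1.1 -1.2]
turn total scaled -0.0003 (first)
shift scaled x 0.0029 y -0.0026 z 0.0172 dist mm 1.2
```

View pics/w4.png

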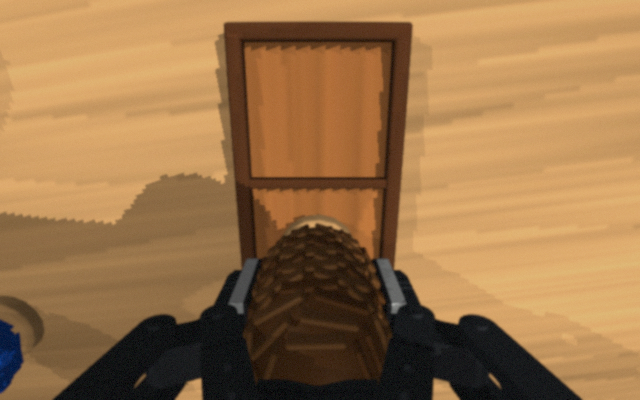

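Call:
drive_tool([
  [-1, [0.003, 0.001, 0.006], 0],
  [-1, [0, 0, 0.005], 0],
  [-1, [0, 0, 0], 0],
  [-1, [0, 0, 0], 0],
])

```text
clock: 8.52
position: [504.4, 204.2, 48.5]
ee_rot: [0.064, 0.998, -0.0, 0.0]
contact_force: [0.2, 0.7, -1.0]
gripper_width: 48.7
```

Call:
drive_tool([
  [-1, [0, 0, 0.004], 0],
  [-1, [0, 0, 0], 0],
  [-1, [0, 0, 0], 0],
])

```text
clock: 8.9
position: [504.6, 204.3, 47.7]
ee_rot: [0.064, 0.998, 0.0, 0.0]
contact_force: [-1.1, 0.6, 3.3]
gripper_width: 48.6
```

Call:
drive_tool([
  [0.5, [0, 0, 0], 0],
  [1, [0, 0, 0], 0],
  [1, [0, 0, 0], 0],
  [1, [0, 0, 0], 0],
  [1, [0, 0, -0.03], 0],
  [1, [0, 0, -0.1], 0],
  [1, [0, 0, -0.15], 0],
  [1, [0, 0, -0.15], 0],
  [1, [0, 0, -0.1], 0],
  [1, [0, 0, 0], 0],
])

```text
clock: 10.15
position: [505.7, 205.0, 209.9]
ee_rot: [0.064, 0.998, 0.002, 0.003]
contact_force: [0.5, 0.1, 0.1]
gripper_width: 85.4
```

```bash
python3 - <<'E'
from h import *
to((537.8,-203),None,128)
cv2.imwrite('pics/w5.png',get_image('wrist')[:,:,::-1])
E
```

```text
t 10.15 tcp [505.7 205.  209.9] yawY 82.67 tilt 0.42 w 85.4 F [0.5 0.1 0.1]
turn total scaled -0.3955 (first)
shift scaled x 0.7530 y -1.1377 z 0.0000 dist mm 409.3
```

View pics/w5.png

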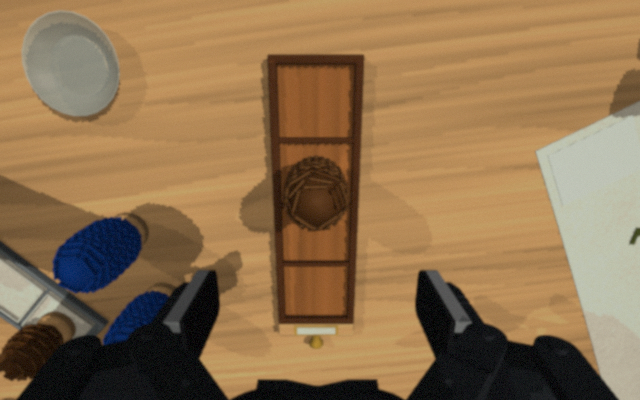

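Call:
drive_tool([
  [1, [0, 0, 0], -0.079],
  [1, [0, 0, 0], -0.079],
  [1, [0, 0, 0], -0.079],
  [1, [0, 0, 0], -0.079],
  [1, [0, 0, 0], -0.079],
  [1, [0.093, -0.142, 0], 0],
  [1, [0.094, -0.142, 0], 0],
  [1, [0.094, -0.142, 0], 0],
  [1, [0.094, -0.142, 0], 0],
  [1, [0.094, -0.142, 0], 0],
  [1, [0.094, -0.142, 0], 0],
  [1, [0.094, -0.142, 0], 0],
  [1, [0.094, -0.142, 0], 0],
  [1, [0, 0, 0], 0],
  [1, [0, 0, 0], 0],
])

```text
clock: 12.08
position: [535.3, -203.1, 205.0]
ee_rot: [-0.324, 0.946, 0.001, -0.001]
contact_force: [-0.4, -0.8, -0.3]
gripper_width: 85.5
```

```bash
python3 - <<'E'
from h import *
to((538.1,-203.3),41,128)
c=calibration('wrist');im=get_image('wrist')[:,:,::-1].copy();cv2.imwrite('pics/w6.png',im)
print(proj(c,(538.1,-203.3,67)),proj(c,(538.1,-203.3,13)))
ex=np.array([np.cos(np.radians(38)),np.sin(np.radians(38))])
for k in (-99,-33,33): q=np.array([565.99,-182.22])+ex*k; print(k,proj(c,[*q,11]).round(1))
E
```

```text
t 12.07 tcp [ 535.3 -203.1  205. ] yawY 127.87 tilt 0.15 w 85.5 F [-0.4 -0.8 -0.3]
turn total scaled -0.0011 (first)
shift scaled x -0.0068 y -0.0063 z 0.5467 dist mm 2.8
[313.41953593 196.70928709] [313.8403742  180.36961035]
-99 [312.9 112. ]
-33 [313.3 181.8]
33 [313.7 243.8]
```

View pics/w6.png

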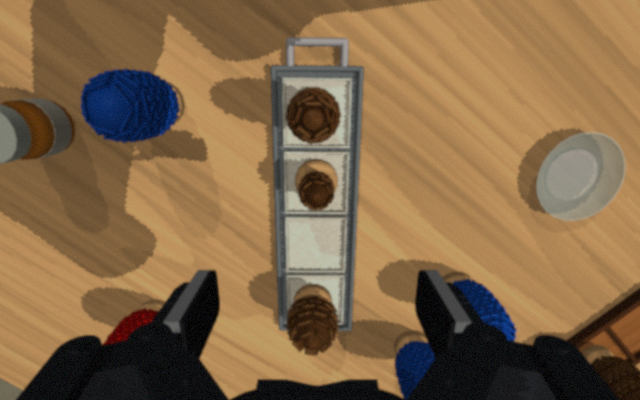

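Call:
drive_tool([
  [1, [-0.005, 0, 0.1], 0],
  [1, [0, 0, 0.15], 0],
  [1, [0, 0, 0.15], 0],
  [1, [0, 0, 0.1], 0],
  [1, [0, 0, 0.05], 0],
  [1, [0, 0, 0.018], 0],
  [1, [0, 0, 0], 0],
  [-1, [0, 0, 0], 0],
  [-1, [0, 0, 0], 0],
  [-1, [0, 0, 0], 0],
  [-1, [0, 0, 0], 0],
  [-1, [0, 0, 0], 0],
  [-1, [0, 0, 0], 0],
])

```text
clock: 13.75
position: [537.8, -202.3, 36.6]
ee_rot: [-0.325, 0.946, -0.0, 0.0]
contact_force: [-1.1, -0.4, 5.7]
gripper_width: 25.9
```

```bash
python3 - <<'E'
from h import *
to((570.4,195),200,82.7)
cv2.imwrite('pics/w7.png',get_image('wrist')[:,:,::-1])
E
```

```text
t 13.75 tcp [ 537.8 -202.3   36.6] yawY 127.94 tilt 0.07 w 25.9 F [-1.1 -0.4  5.7]
turn total scaled 0.3948 (first)
shift scaled x 0.0604 y 1.3276 z -0.5446 dist mm 398.7
```

View pics/w7.png

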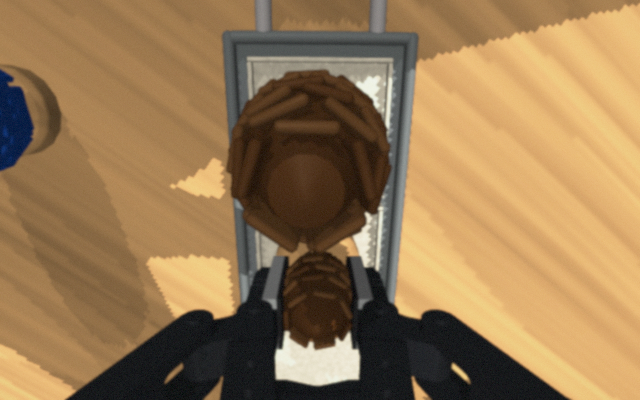

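Call:
drive_tool([
  [-1, [0, 0, -0.02], 0],
  [-1, [0, 0, -0.06], 0],
  [-1, [0, 0, -0.1], 0],
  [-1, [0, 0, -0.13], 0],
  [-1, [0, 0, -0.13], 0],
  [-1, [0, 0, -0.1], 0],
  [-1, [0, 0, 0], 0.079],
  [-1, [0, 0, 0], 0.079],
  [-1, [0, 0, 0], 0.079],
  [-1, [0, 0, 0], 0.079],
  [-1, [0, 0, 0], 0.079],
  [-1, [0, 0, 0], 0],
])

```text
clock: 15.3
position: [536.9, -202.1, 197.5]
ee_rot: [0.063, 0.998, 0.0, -0.001]
contact_force: [0.6, -0.9, -0.9]
gripper_width: 26.0
```

```bash
python3 - <<'E'
from h import *
to((572,195.6),None,82.7)
E
```

```text
t 15.30 tcp [ 536.9 -202.1  197.5] yawY 82.75 tilt 0.07 w 26.0 F [ 0.6 -0.9 -0.9]
turn total scaled 0.0004 (first)
shift scaled x 0.0522 y 1.3297 z 0.0000 dist mm 399.2
```

Call:
drive_tool([
  [-1, [0.006, 0.08, 0], 0],
  [-1, [0.005, 0.147, 0], 0],
  [-1, [0.005, 0.147, 0], 0],
  [-1, [0.005, 0.147, 0], 0],
  [-1, [0.005, 0.147, 0], 0],
  [-1, [0.005, 0.147, 0], 0],
  [-1, [0.005, 0.147, 0], 0],
  [-1, [0.005, 0.147, 0], 0],
  [-1, [0.005, 0.147, 0], 0],
  [-1, [0.006, 0.074, 0], 0],
  [-1, [0, 0, 0], 0],
  [-1, [0, 0, 0], 0],
])

```text
clock: 16.8
position: [572.5, 194.6, 197.7]
ee_rot: [0.064, 0.998, -0.0, -0.0]
contact_force: [-0.1, 0.8, -0.4]
gripper_width: 25.6
```

```bash
python3 - <<'E'
from h import *
to((572,195.6),35.6,82.7)
cv2.imwrite('pics/w8.png',get_image('wrist')[:,:,::-1])
E
```

```text
t 16.80 tcp [572.5 194.6 197.7] yawY 82.66 tilt 0.05 w 25.6 F [-0.1  0.8 -0.4]
turn total scaled -0.0004 (first)
shift scaled x 0.0022 y 0.0030 z 0.5404 dist mm 1.1
```

View pics/w8.png

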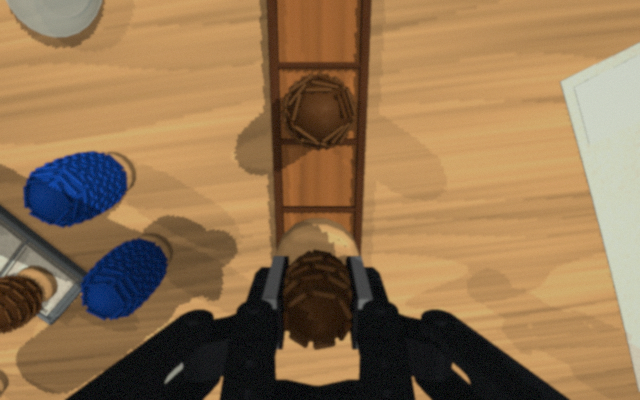

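Call:
drive_tool([
  [-1, [0.002, 0.008, 0.08], 0],
  [-1, [0, 0, 0.14], 0],
  [-1, [0, 0, 0.14], 0],
  [-1, [0, 0, 0.1], 0],
  [-1, [0, 0, 0.04], 0],
  [-1, [0, 0, 0.025], 0],
  [-1, [0, 0, 0], 0],
  [-1, [0, 0, 0], 0],
])

```text
clock: 17.85
position: [573.3, 198.4, 41.7]
ee_rot: [0.064, 0.998, 0.001, 0.001]
contact_force: [-0.7, 0.6, -1.1]
gripper_width: 25.9
```

```bash
python3 - <<'E'
from h import *
to((572,197.2),35.6,82.7)
cv2.imwrite('pics/w9.png',get_image('wrist')[:,:,::-1])
E
```

```text
t 17.85 tcp [573.3 198.4  41.7] yawY 82.66 tilt 0.14 w 25.9 F [-0.7  0.6 -1.1]
turn total scaled -0.0003 (first)
shift scaled x 0.0037 y -0.0043 z 0.0202 dist mm 1.7
```

View pics/w9.png

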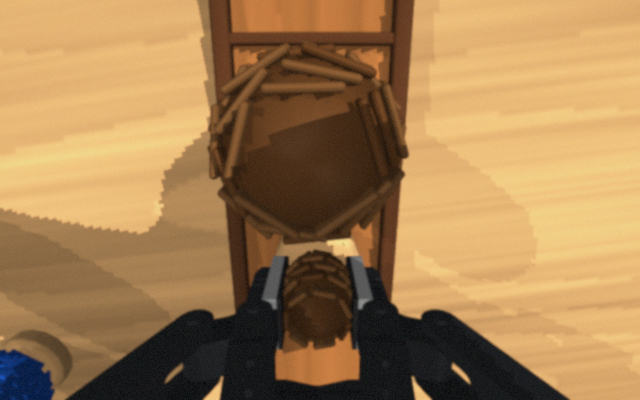

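Call:
drive_tool([
  [-1, [0, -0.004, 0.008], 0],
  [-1, [0, 0, 0.006], 0],
  [-1, [0, 0, 0], 0],
  [-1, [0, 0, 0], 0],
])

```text
clock: 18.4
position: [572.4, 196.8, 36.2]
ee_rot: [0.064, 0.998, -0.0, -0.0]
contact_force: [-0.2, 1.2, -0.7]
gripper_width: 25.7
```

Call:
drive_tool([
  [-1, [0, 0, 0.004], 0],
  [-1, [0, 0, 0], 0],
  [-1, [0, 0, 0], 0],
])

```text
clock: 18.77
position: [572.5, 196.9, 35.6]
ee_rot: [0.064, 0.998, 0.0, 0.0]
contact_force: [-1.8, -0.1, 5.3]
gripper_width: 25.9
```

Contact felt. Release and rise.

Call:
drive_tool([
  [0.3, [0, 0, 0], 0],
  [0.6, [0, 0, 0], 0],
  [1, [0, 0, 0], 0],
  [1, [0, 0, 0], 0],
  [1, [0, 0, -0.03], 0],
  [1, [0, 0, -0.1], 0],
  [1, [0, 0, -0.15], 0],
  [1, [0, 0, -0.15], 0],
  [1, [0, 0, -0.14], 0],
  [1, [0, 0, 0], 0],
])

```text
clock: 20.02
position: [574.4, 197.7, 211.3]
ee_rot: [0.064, 0.998, 0.003, 0.004]
contact_force: [0.6, -0.4, 0.1]
gripper_width: 85.6
```

```bash
python3 - <<'E'
from h import *
to((487.5,-243.2),None,128)
cv2.imwrite('pics/w10.png',get_image('wrist')[:,:,::-1])
E
```

```text
t 20.02 tcp [574.4 197.7 211.3] yawY 82.69 tilt 0.58 w 85.6 F [ 0.6 -0.4  0.1]
turn total scaled -0.3954 (first)
shift scaled x 1.1331 y -0.9799 z 0.0000 dist mm 449.4
```

View pics/w10.png

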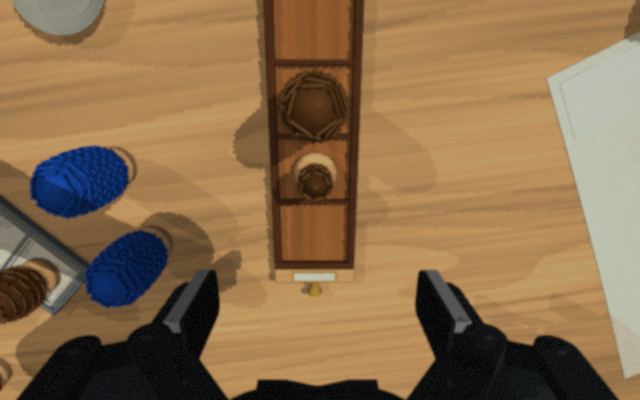

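Call:
drive_tool([
  [1, [0, 0, 0], -0.079],
  [1, [0, 0, 0], -0.079],
  [1, [0, 0, 0], -0.079],
  [1, [0, 0, 0], -0.079],
  [1, [0, 0, 0], -0.079],
  [1, [0.126, -0.109, 0], 0],
  [1, [0.126, -0.109, 0], 0],
  [1, [0.126, -0.109, 0], 0],
  [1, [0.126, -0.109, 0], 0],
  [1, [0.126, -0.109, 0], 0],
  [1, [0.126, -0.109, 0], 0],
  [1, [0.126, -0.109, 0], 0],
  [1, [0.126, -0.109, 0], 0],
  [1, [0.125, -0.108, 0], 0],
  [1, [0, 0, 0], 0],
  [1, [0, 0, 0], 0],
])

```text
clock: 22.08
position: [484.3, -243.8, 205.1]
ee_rot: [-0.325, 0.946, 0.001, -0.001]
contact_force: [0.3, 0.1, 0.3]
gripper_width: 85.3
```

```bash
python3 - <<'E'
from h import *
to((487.5,-243.2),55,128)
c=calibration('wrist');im=get_image('wrist')[:,:,::-1].copy();cv2.imwrite('pics/w11.png',im)
print(proj(c,(487.5,-243.2,119)),proj(c,(487.5,-243.2,13)))
E
```

```text
t 22.07 tcp [ 484.3 -243.8  205.1] yawY 127.88 tilt 0.11 w 85.3 F [0.3 0.1 0.3]
turn total scaled -0.0011 (first)
shift scaled x -0.0097 y -0.0049 z 0.5003 dist mm 3.3
[313.58147341 220.27884838] [314.40922207 181.06507011]
```

View pics/w11.png

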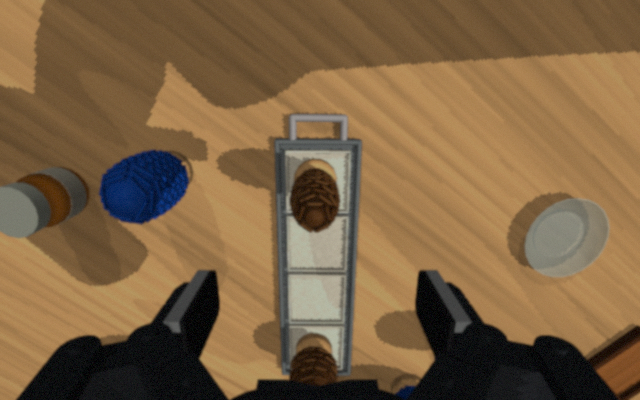

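Call:
drive_tool([
  [1, [-0.003, 0, 0.1], 0],
  [1, [0, 0, 0.15], 0],
  [1, [0, 0, 0.12], 0],
  [1, [0, 0, 0.06], 0],
  [1, [0, 0, 0.03], 0],
  [1, [0, 0, 0.022], 0],
  [1, [0, 0, 0], 0],
  [1, [0, 0, 0], 0],
])

```text
clock: 23.12
position: [486.2, -243.5, 62.2]
ee_rot: [-0.325, 0.946, -0.0, 0.001]
contact_force: [0.2, 0.1, 0.8]
gripper_width: 85.6
```

```bash
python3 - <<'E'
from h import *
to((487.5,-243.2),60,128)
c=calibration('wrist');im=get_image('wrist')[:,:,::-1].copy();cv2.imwrite('pics/w12.png',im)
E
```

```text
t 23.12 tcp [ 486.2 -243.5   62.2] yawY 127.93 tilt 0.09 w 85.6 F [0.2 0.1 0.8]
turn total scaled -0.0006 (first)
shift scaled x -0.0041 y -0.0019 z 0.0072 dist mm 1.4
```

View pics/w12.png

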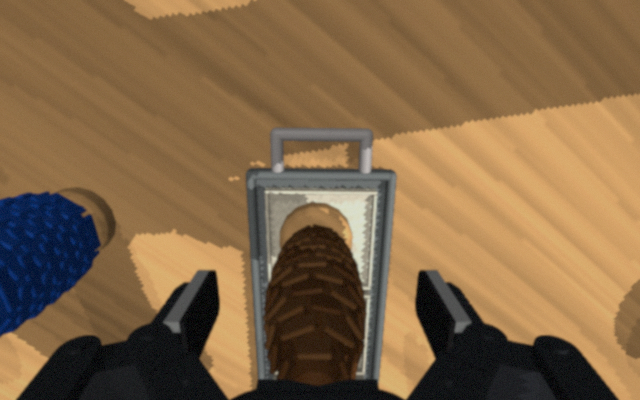

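Call:
drive_tool([
  [-1, [0, 0, 0], 0],
  [-1, [0, 0, 0], 0],
  [-1, [0, 0, 0], 0],
  [-1, [0, 0, 0], 0],
  [-1, [0, 0, 0], 0],
  [-1, [0, 0, 0], 0],
  [-1, [0, 0, 0], 0],
])

```text
clock: 24.05
position: [486.0, -243.7, 61.8]
ee_rot: [-0.325, 0.946, -0.0, 0.0]
contact_force: [1.3, 0.2, 3.7]
gripper_width: 34.1
```

```bash
python3 - <<'E'
from h import *
to((635.9,188),200,82.7)
c=calibration('wrist');im=get_image('wrist')[:,:,::-1].copy();cv2.imwrite('pics/w13.png',im)
E
```

```text
t 24.05 tcp [ 486.  -243.7   61.8] yawY 127.93 tilt 0.05 w 34.1 F [1.3 0.2 3.7]
turn total scaled 0.3947 (first)
shift scaled x -0.3128 y 1.4907 z -0.4607 dist mm 456.9
```

View pics/w13.png

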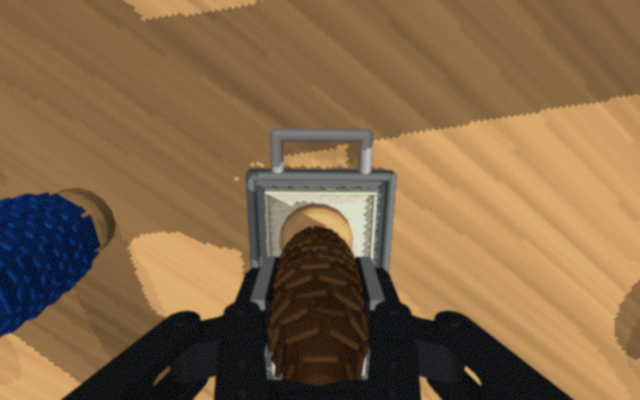

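Call:
drive_tool([
  [-1, [0, 0, -0.02], 0],
  [-1, [0, 0, -0.06], 0],
  [-1, [0, 0, -0.1], 0],
  [-1, [0, 0, -0.12], 0],
  [-1, [0, 0, -0.12], 0],
  [-1, [0, 0, -0.1], 0],
  [-1, [0, 0, 0], 0.079],
  [-1, [0, 0, 0], 0.079],
  [-1, [0, 0, 0], 0.079],
  [-1, [0, 0, 0], 0.079],
  [-1, [0, 0, 0], 0.079],
  [-1, [0, 0, 0], 0],
])

```text
clock: 25.6
position: [485.0, -243.1, 216.7]
ee_rot: [0.063, 0.998, 0.0, -0.001]
contact_force: [-0.5, -0.6, -1.7]
gripper_width: 34.1
```

```bash
python3 - <<'E'
from h import *
to((636.5,188.2),None,82.7)
E
```

```text
t 25.60 tcp [ 485.  -243.1  216.7] yawY 82.74 tilt 0.12 w 34.1 F [-0.5 -0.6 -1.7]
turn total scaled 0.0004 (first)
shift scaled x -0.3183 y 1.4903 z 0.0000 dist mm 457.2
```

Call:
drive_tool([
  [-1, [-0.018, 0.085, 0], 0],
  [-1, [-0.0315, 0.147, 0], 0],
  [-1, [-0.0315, 0.147, 0], 0],
  [-1, [-0.0315, 0.147, 0], 0],
  [-1, [-0.0315, 0.147, 0], 0],
  [-1, [-0.0315, 0.147, 0], 0],
  [-1, [-0.0315, 0.147, 0], 0],
  [-1, [-0.0315, 0.147, 0], 0],
  [-1, [-0.0315, 0.147, 0], 0],
  [-1, [-0.0315, 0.147, 0], 0],
  [-1, [-0.017, 0.082, 0], 0],
  [-1, [0, 0, 0], 0],
  [-1, [0, 0, 0], 0],
])

```text
clock: 27.22
position: [637.0, 187.2, 216.8]
ee_rot: [0.063, 0.998, -0.0, -0.001]
contact_force: [0.0, -0.2, -0.3]
gripper_width: 33.9
```

```bash
python3 - <<'E'
from h import *
to((636.5,188.2),60.8,82.7)
cv2.imwrite('pics/w14.png',get_image('wrist')[:,:,::-1])
E
```

```text
t 27.23 tcp [637.  187.2 216.8] yawY 82.72 tilt 0.09 w 33.9 F [ 0.  -0.2 -0.3]
turn total scaled 0.0002 (first)
shift scaled x 0.0021 y 0.0032 z 0.5201 dist mm 1.1
```

View pics/w14.png

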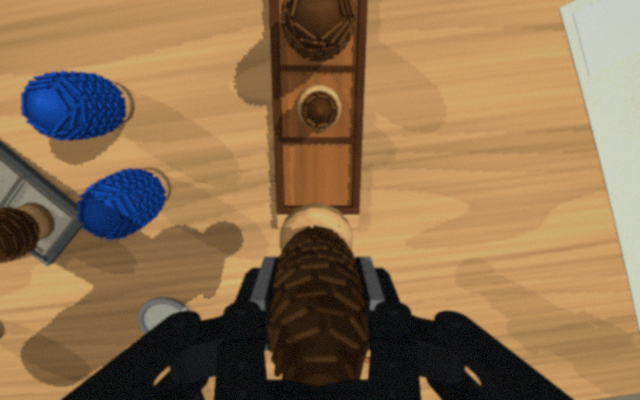

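Call:
drive_tool([
  [-1, [0.002, 0.005, 0.08], 0],
  [-1, [0, 0, 0.14], 0],
  [-1, [0, 0, 0.14], 0],
  [-1, [0, 0, 0.09], 0],
  [-1, [0, 0, 0.035], 0],
  [-1, [0, 0, 0.018], 0],
  [-1, [0, 0, 0], 0],
  [-1, [0, 0, 0], 0],
])

```text
clock: 28.28
position: [637.8, 189.5, 67.9]
ee_rot: [0.064, 0.998, 0.001, 0.001]
contact_force: [-0.3, 0.9, -1.3]
gripper_width: 34.1
```

```bash
python3 - <<'E'
from h import *
to((636.5,188.2),60.8,82.7)
cv2.imwrite('pics/w15.png',get_image('wrist')[:,:,::-1])
E
```

```text
t 28.27 tcp [637.8 189.5  67.9] yawY 82.67 tilt 0.14 w 34.1 F [-0.3  0.9 -1.3]
turn total scaled -0.0003 (first)
shift scaled x 0.0039 y -0.0049 z 0.0237 dist mm 1.9
```

View pics/w15.png

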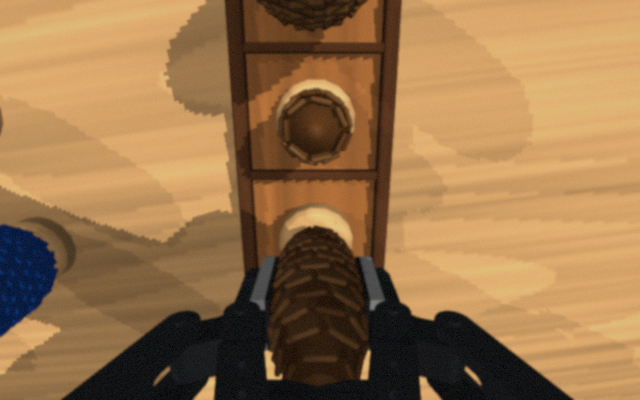

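Call:
drive_tool([
  [-1, [0.002, -0.001, 0.008], 0],
  [-1, [0, 0, 0.006], 0],
  [-1, [0, 0, 0.003], 0],
  [-1, [0, 0, 0], 0],
  [-1, [0, 0, 0], 0],
])

```text
clock: 28.95
position: [636.6, 189.0, 61.4]
ee_rot: [0.064, 0.998, -0.0, 0.0]
contact_force: [0.4, 0.1, -1.3]
gripper_width: 34.2
```

Call:
drive_tool([
  [-1, [0, 0, 0.004], 0],
  [-1, [0, 0, 0], 0],
  [-1, [0, 0, 0], 0],
])

```text
clock: 29.32
position: [636.8, 189.0, 60.9]
ee_rot: [0.064, 0.998, 0.0, 0.0]
contact_force: [-1.1, -1.2, 3.7]
gripper_width: 34.1
```

Call:
drive_tool([
  [0.3, [0, 0, 0], 0],
  [0.6, [0, 0, 0], 0],
  [1, [0, 0, 0], 0],
  [1, [0, 0, 0], 0],
  [1, [0, 0, -0.03], 0],
  [1, [0, 0, -0.1], 0],
  [1, [0, 0, -0.15], 0],
  [1, [0, 0, -0.15], 0],
  [1, [0, 0, -0.1], 0],
  [1, [0, 0, 0], 0],
])

```text
clock: 30.58
position: [637.9, 189.5, 223.6]
ee_rot: [0.064, 0.998, 0.002, 0.003]
contact_force: [-0.0, 0.2, -0.6]
gripper_width: 85.5
```

```bash
python3 - <<'E'
from h import *
to((647,-121.5),None,128)
cv2.imwrite('pics/w16.png',get_image('wrist')[:,:,::-1])
E
```

```text
t 30.57 tcp [637.9 189.5 223.6] yawY 82.67 tilt 0.45 w 85.5 F [-0.   0.2 -0.6]
turn total scaled -0.3956 (first)
shift scaled x 0.6145 y -0.8357 z 0.0000 dist mm 311.2
```

View pics/w16.png

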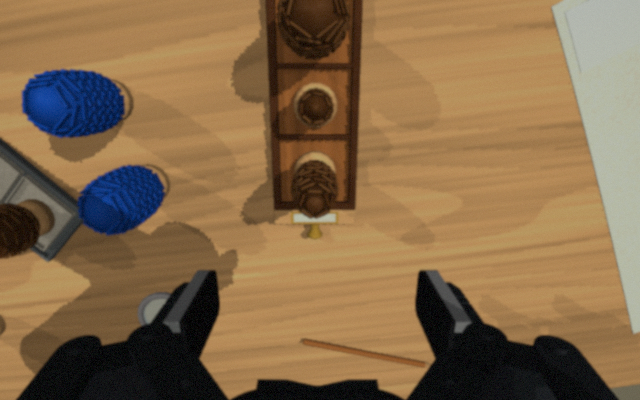

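Call:
drive_tool([
  [1, [0, 0, 0], -0.079],
  [1, [0, 0, 0], -0.079],
  [1, [0, 0, 0], -0.079],
  [1, [0, 0, 0], -0.079],
  [1, [0, 0, 0], -0.079],
  [1, [0.088, -0.12, 0], 0],
  [1, [0.088, -0.12, 0], 0],
  [1, [0.088, -0.12, 0], 0],
  [1, [0.088, -0.12, 0], 0],
  [1, [0.088, -0.12, 0], 0],
  [1, [0.088, -0.12, 0], 0],
  [1, [0.087, -0.118, 0], 0],
  [1, [0, 0, 0], 0],
  [1, [0, 0, 0], 0],
])

```text
clock: 32.38
position: [644.9, -122.5, 218.0]
ee_rot: [-0.325, 0.946, 0.0, -0.001]
contact_force: [0.2, 0.4, -0.3]
gripper_width: 85.2
```

```bash
python3 - <<'E'
from h import *
to((646.7,-122.3),36,128)
c=calibration('wrist');im=get_image('wrist')[:,:,::-1].copy();cv2.imwrite('pics/w17.png',im)
print(proj(c,(646.7,-122.3,81)),proj(c,(646.7,-122.3,13)))
E
```

```text
t 32.38 tcp [ 644.9 -122.5  218. ] yawY 127.89 tilt 0.12 w 85.2 F [ 0.2  0.4 -0.3]
turn total scaled -0.0009 (first)
shift scaled x -0.0051 y -0.0030 z 0.6066 dist mm 1.8
[314.73150769 196.42638453] [315.03818894 176.61743718]
```

View pics/w17.png

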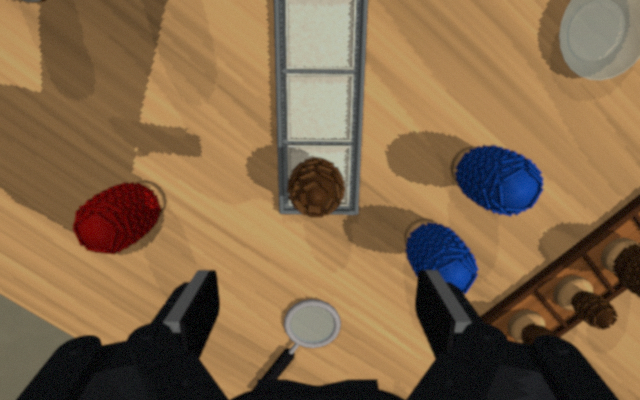

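Call:
drive_tool([
  [1, [-0.004, 0, 0.1], 0],
  [1, [0, 0, 0.15], 0],
  [1, [0, 0, 0.15], 0],
  [1, [0, 0, 0.12], 0],
  [1, [0, 0, 0.06], 0],
  [1, [0, 0, 0.02], 0],
  [1, [0, 0, 0], 0],
  [1, [0, 0, 0], 0],
  [-1, [0, 0, 0], 0],
  [-1, [0, 0, 0], 0],
  [-1, [0, 0, 0], 0],
  [-1, [0, 0, 0], 0],
  [-1, [0, 0, 0], 0],
  [-1, [0, 0, 0], 0],
])

```text
clock: 34.17
position: [647.0, -122.0, 40.0]
ee_rot: [-0.325, 0.946, -0.0, 0.001]
contact_force: [-0.1, 0.1, 5.8]
gripper_width: 42.1
```

```bash
python3 - <<'E'
from h import *
to((440,212),200,82.7)
cv2.imwrite('pics/w18.png',get_image('wrist')[:,:,::-1])
E
```

```text
t 34.17 tcp [ 647. -122.   40.] yawY 127.94 tilt 0.09 w 42.1 F [-0.1  0.1  5.8]
turn total scaled 0.3948 (first)
shift scaled x 0.8259 y 1.0168 z -0.5332 dist mm 393.0
```

View pics/w18.png

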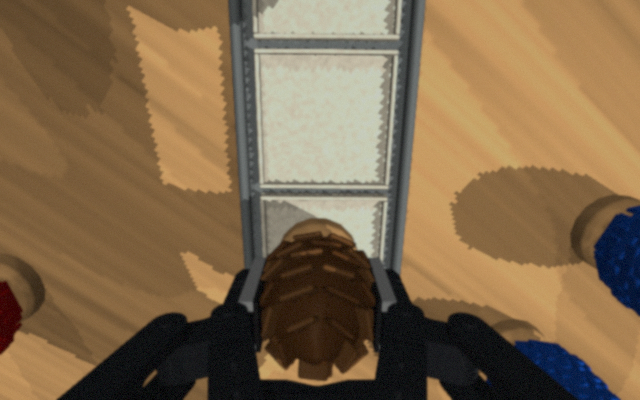

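Call:
drive_tool([
  [-1, [0, 0, -0.02], 0],
  [-1, [0, 0, -0.06], 0],
  [-1, [0, 0, -0.1], 0],
  [-1, [0, 0, -0.13], 0],
  [-1, [0, 0, -0.13], 0],
  [-1, [0, 0, -0.1], 0],
  [-1, [0, 0, 0], 0.079],
  [-1, [0, 0, 0], 0.079],
  [-1, [0, 0, 0], 0.079],
  [-1, [0, 0, 0], 0.079],
  [-1, [0, 0, 0], 0.079],
  [-1, [0, 0, 0], 0],
])

```text
clock: 35.72
position: [646.2, -122.0, 201.9]
ee_rot: [0.063, 0.998, 0.0, 0.0]
contact_force: [0.1, -0.3, -0.1]
gripper_width: 42.0
```

```bash
python3 - <<'E'
from h import *
to((438.5,212.5),None,82.7)
E
```

```text
t 35.73 tcp [ 646.2 -122.   201.9] yawY 82.76 tilt 0.02 w 42.0 F [ 0.1 -0.3 -0.1]
turn total scaled 0.0005 (first)
shift scaled x 0.8285 y 1.0180 z 0.0000 dist mm 393.8
```

Call:
drive_tool([
  [-1, [0.046, 0.057, 0], 0],
  [-1, [0.092, 0.113, 0], 0],
  [-1, [0.092, 0.113, 0], 0],
  [-1, [0.092, 0.113, 0], 0],
  [-1, [0.092, 0.113, 0], 0],
  [-1, [0.092, 0.113, 0], 0],
  [-1, [0.092, 0.113, 0], 0],
  [-1, [0.092, 0.113, 0], 0],
  [-1, [0.092, 0.113, 0], 0],
  [-1, [0.046, 0.057, 0], 0],
  [-1, [0, 0, 0], 0],
  [-1, [0, 0, 0], 0],
])

```text
clock: 37.22
position: [439.2, 212.3, 201.5]
ee_rot: [0.063, 0.998, 0.0, 0.0]
contact_force: [0.1, 0.6, -0.8]
gripper_width: 42.0
```

```bash
python3 - <<'E'
from h import *
to((438.5,212.5),39,82.7)
cv2.imwrite('pics/w19.png',get_image('wrist')[:,:,::-1])
E
```

```text
t 37.23 tcp [439.2 212.3 201.5] yawY 82.72 tilt 0.02 w 42.0 F [ 0.1  0.6 -0.8]
turn total scaled 0.0002 (first)
shift scaled x 0.0025 y 0.0002 z 0.5416 dist mm 0.8
```

View pics/w19.png

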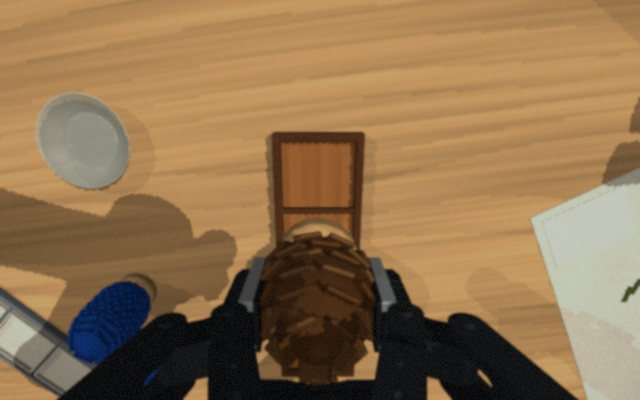

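Call:
drive_tool([
  [-1, [0.002, 0.004, 0.08], 0],
  [-1, [0, 0, 0.14], 0],
  [-1, [0, 0, 0.14], 0],
  [-1, [0, 0, 0.1], 0],
  [-1, [0, 0, 0.04], 0],
  [-1, [0, 0, 0.023], 0],
  [-1, [0, 0, 0], 0],
  [-1, [0, 0, 0], 0],
])

```text
clock: 38.28
position: [439.3, 214.4, 45.3]
ee_rot: [0.064, 0.998, 0.001, 0.001]
contact_force: [-0.4, -0.2, 0.6]
gripper_width: 42.2
```

```bash
python3 - <<'E'
from h import *
to((438.5,213),39,82.7)
cv2.imwrite('pics/w20.png',get_image('wrist')[:,:,::-1])
E
```

```text
t 38.27 tcp [439.3 214.4  45.3] yawY 82.67 tilt 0.13 w 42.2 F [-0.4 -0.2  0.6]
turn total scaled -0.0003 (first)
shift scaled x 0.0019 y -0.0051 z 0.0211 dist mm 1.6
```

View pics/w20.png

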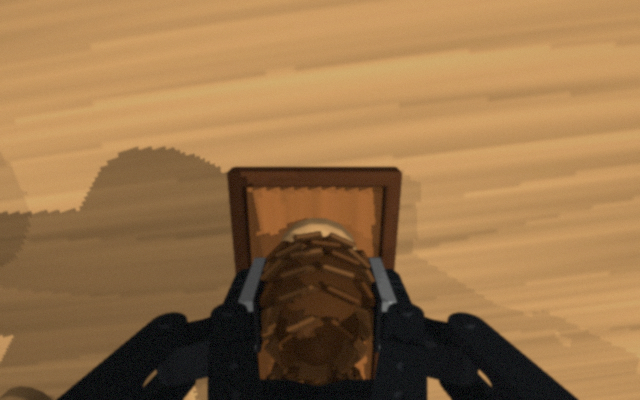

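Call:
drive_tool([
  [-1, [0, -0.004, 0.008], 0],
  [-1, [0, 0, 0.007], 0],
  [-1, [0, 0, 0], 0],
  [-1, [0, 0, 0], 0],
])

```text
clock: 38.83
position: [438.5, 212.8, 39.8]
ee_rot: [0.064, 0.998, -0.0, -0.0]
contact_force: [0.3, -0.7, -0.6]
gripper_width: 42.2
```

Call:
drive_tool([
  [-1, [0, 0, 0.004], 0],
  [-1, [0, 0, 0], 0],
  [-1, [0, 0, 0], 0],
])

```text
clock: 39.2
position: [438.6, 212.9, 39.0]
ee_rot: [0.064, 0.998, 0.0, 0.0]
contact_force: [-1.5, -0.1, 4.7]
gripper_width: 41.9
```

Call:
drive_tool([
  [0.3, [0, 0, 0], 0],
  [0.6, [0, 0, 0], 0],
  [1, [0, 0, 0], 0],
  [1, [0, 0, 0], 0],
  [1, [0, 0, -0.03], 0],
  [1, [0, 0, -0.1], 0],
  [1, [0, 0, -0.15], 0],
  [1, [0, 0, -0.2], 0],
  [1, [0, 0, -0.2], 0],
  [1, [0, 0, -0.1], 0],
  [1, [-0.15, 0, 0], 0],
  [1, [-0.15, 0, 0], 0],
  [1, [-0.05, 0, 0], 0],
  [1, [0, 0, 0], 0],
  [1, [0, 0, 0], 0],
  [1, [0, 0, 0], 0],
])

```text
clock: 41.2
position: [541.7, 199.5, 273.1]
ee_rot: [0.064, 0.998, 0.0, 0.0]
contact_force: [-0.7, -0.2, 0.4]
gripper_width: 85.2
```

```bash
python3 - <<'E'
from h import *
to(None)
cv2.imwrite('pics/w21.png',get_image('wrist')[:,:,::-1])
cv2.imwrite('pics/s21.png',get_image('scene')[:,:,::-1])
cv2.imwrite('pics/t21.png',get_image('top')[:,:,::-1])
a=cv2.imread('pics/s21.png')
cv2.imwrite('pics/s21c.png',cv2.resize(a[100:240,340:480],None,fx=4,fy=4,interpolation=cv2.INTER_CUBIC))
E
```

```text
t 41.20 tcp [541.7 199.5 273.1] yawY 82.71 tilt 0.03 w 85.2 F [-0.7 -0.2  0.4]
```

View pics/w21.png

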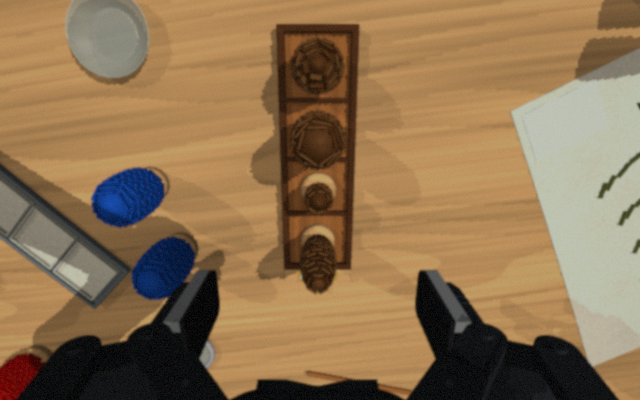

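View pics/s21c.png

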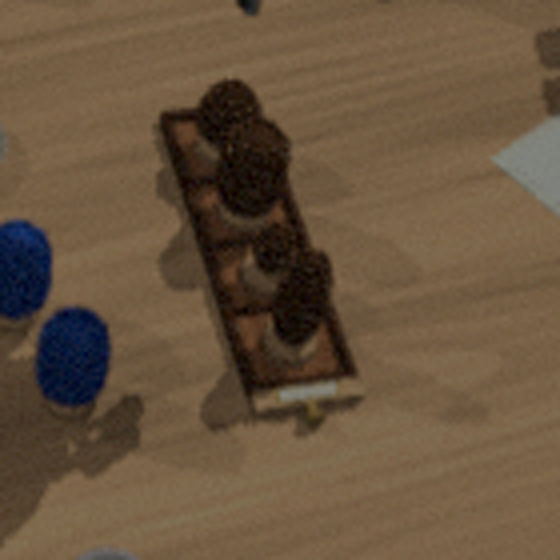

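View pics/t21.png

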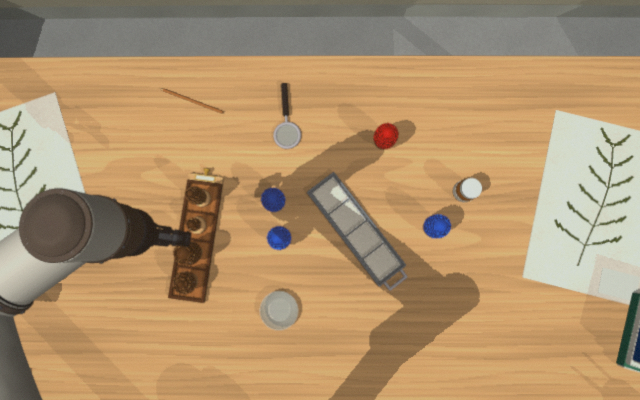

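```bash
python3 - <<'E'
from h import *
a=cv2.imread('pics/w21.png');cv2.imwrite('pics/w21c.png',cv2.resize(a[15:300,260:375],None,fx=4,fy=2.1,interpolation=cv2.INTER_CUBIC))
c=calibration('wrist')
C=[(277,25),(358,25),(351.5,269),(285,269)]
W=np.array([onplane(c,p,13) for p in C]);print(W.round(1).tolist())
o=W.mean(0);ax=(W[0]+W[1]-W[2]-W[3])/2;print('len',np.linalg.norm(ax),'wid',np.linalg.norm(W[0]-W[1]),np.linalg.norm(W[2]-W[3]));ax/=np.linalg.norm(ax);ay=np.array([-ax[1],ax[0]])
for n,uv in (('larch foot far',(318.5,173)),('spruce foot far',(318.5,226))):
    d=onplane(c,uv,18)-o;print(n,(d@ax-21).round(1),(d@ay).round(1))
for n,p in (('spruce',(636.8,189)),('larch',(572.5,196.9)),('cedar',(504.6,204.3)),('pine',(438.6,212.9))):
    d=np.array(p)-o;print('tcp',n,(d@ax).round(1),(d@ay).round(1))
E
```

```text
[[392.6, 178.0], [403.2, 260.7], [682.7, 226.7], [671.8, 142.5]]
len 281.53682814123994 wid 83.36722126847049 84.94648755789542
larch foot far -35.2 -0.6
spruce foot far -100.6 -0.4
tcp spruce -100.1 0.6
tcp larch -35.3 0.7
tcp cedar 33.0 1.8
tcp pine 99.5 1.4
```

View pics/w21c.png

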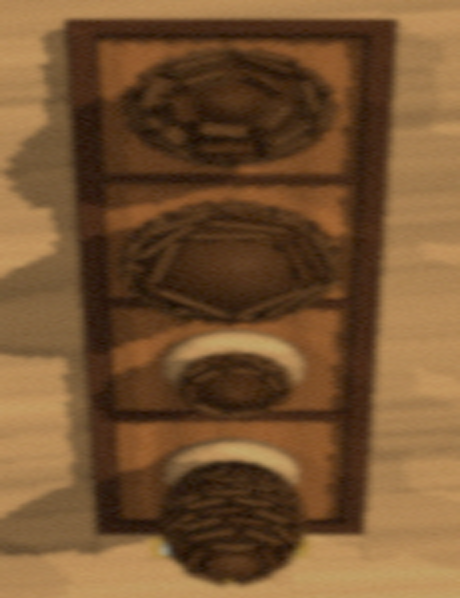

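```bash
python3 -c "
from bench import *
print(job_done(), read_state()['clock'])"
```

```text
the job is handed in; nothing more can be done
the job is handed in; nothing more can be done
```

All four cones are in the rack in tray order. From the knob they stand spruce, larch, cedar, pine, and the job was handed in after about 41 s on the clock.

- **Handling:** I gripped each cone across the row and lowered it until the wrist felt 3–5 N of contact. I then released it and rose clear. No drop or tip was seen.
- **Position:** The release positions, measured against the rack as seen in the last wrist picture, are within about 2.5 mm of each place's middle along the row and 2 mm across it. The spruce and larch feet are visible in that picture and agree. The cedar and pine feet are hidden from above, so for those two I rely on the tool position at release.
- **Upright and clear:** All four cones look upright in the last pictures. The gripper was open and clear, with the TCP at 273 mm.
- **Bystanders:** The magnifier and seed jar are at the same pixels in the top view as at the start.
- **Disagreement:** The top camera put the rack 3–5 mm lower in y than the wrist camera did. I followed the close wrist views, which showed each foot centred between the walls.

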